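Click the weekday wheel on the pantry canister to its pointer

ROBOT

A 6-joint arm with a two-finger parallel gripper is mounted at the origin on the work surface. World frame = base frame: x ahead of the robot, y to its left, z up, the work surface at z = 0. Lengths are in mm, angles in rad, forces in N, time in s.
With the tool pointing down it reaches from about 350 to 975 mm from the base axis. Payload 7.1 kg.
Tool frame: the origin (TCP) lies between the finger pads; the fingertips stand 19 mm ahead of it and the grasp point (between the pads) is the TCP; z points along the fingers, y is the line along which they close (so a half turn about z gives the same grasp; the last joint's range is limited). The gripper opens to 88 mm and grips with 3 to 60 N. Pads are 20 mm wide; open, the fingers measure 115 mm over their backs; the gripper's body (75 mm by 178 mm) begins 61 mm behind the grasp point.
Start: joints at [-1.144, 0.423, 1.63, -0, 1.089, -0.019], TCP at [269.502, -563.892, 241.675] pointing down, gripper open.
Joint ranges: [-3, 3], [-0.9, 2.11], [0.09, 2.58], [-1.31, 4.45], [0.11, 2.69], [-2.54, 2.54]. Speed limits (rad/s): [2.39, 2.39, 3.01, 3.14, 3.14, 3.14].

INTERFACE

Orientations are given as a rotation vector (axis times angle).
In Python, from workcell import ctrl gives the robot as it stands.
- The arm moves only by the tool arm_command, never from a script. Its argument "series" is a list of rows, each an object with "linear": the shift along the tool's x, y, z in m, a list of three; "turn": the turn about the tool's z in rad. A call has 1 to 10 rows; each row shifts and turns the commanded pose from where the row before left it, along the tool's axes as they then stand; what a row does not reach is not made up. A row lasts 1/10 s, in which the tool goes at most 50 mm and 8.59 degrees, less where a joint would pass 70% of its speed; a pose out of reach is approached as far as the arm can. A call with a gripper value outside its range is refused whole. "jaw" is the opening, from -1 (shut) to 1 (fully open), set as the call begins (left out, the last holds). The fingers move at their own pace and stop on an object; the grip force is fixed at half the most. Time passes only in rows, so rows that do not move let the fingers close. It gives the time, the measured TCP pose, the force, the opening and the grip force at its end, in the units of the state.
- ctrl.get_obs(): the state, without advancing time (a new reading comes with each control period).
- ctrl.get_image(name): name is "side" or "top" or "wrist"; returns a dict with "frame" (384x512x3 uint8, blue, green, red), "fx", "fy", "cx", "cy" (pixels), "rvec" (rotation vector, rad) and "tvec" (3), from world to camera coordinates, as OpenCV has them. Camera axes: x right, y down, z forward; pixel columns grow to the right and rows downward; lengths in mm; the calibration is good to about 2 mm. A picture is of the moment at which its call begins. There is no depth.
- ctrl.close_job(): hands the job in; it is judged then, once.
The state is a dict: "t": time; "qpos": joint angles; "qvel": joint speeds; "joint_torque": joint torques, N m; "ee_pos": TCP position; "orientation": TCP orientation; "ft_force": force on the tool from outside, world axes, zero at the start; "moment": the same for the moment, N m; "width": finger opening in mm; "grasp_force": force on a finger pad.
Only numpy, scipy, OpenCV 4.12 (cv2) and the standard library are available. Lean on these libraries where they do the work, as an engineer would, in place of code of your own. Each camera call takes 0.05 s, during which the arm holds its last target. There are 200 camera calls.

TASK

Set the weekday wheel on the lid of the storage canister: with a fingertip, gently flick its teeth clockwise (seen from above), click by click, until the one long tooth is a single click short of the white pointer on the lid; take the finger off and let the wheel settle there, then give it the one last click so that the long tooth rests in line with the pointer. Never run past the pointer or go the other way round, grip nothing, and leave the canister and the jar, tin and cup beside it standing where they are.

Things in the scene. Friction and masses are not known exactly. Their poses are not given: they have to be found in the camera images.
- canister: Loose, closed, square white canister with a grey lid, about 2.7 kg: lid 214 x 214 mm, its flat top 120 mm above the origin (centre of the underside). z is up; the pointer lies on its -x side; the wheel's vertical axle passes through its centre. It slides on the counter if pushed sideways with more than about 10 N.
- day_wheel (a joint): Angle (rad) of the white seven-toothed wheel lying flat above the lid; grows clockwise seen from above; 0: long tooth in line with the pointer; starts two to four clicks negative. It clicks to rest at every multiple of 0.898 rad (7 a turn). About 2 N at a tooth moves it; pushed past half a click it springs on to the next rest, before that it springs back. Turns both ways.
- wheel_hub (a point): Centre of the wheel's upper face, on its axle, 148 mm above the counter. The hub is a disc of radius 36 mm; seven straight radial teeth stick out of it, every 51.4 deg. Each is a bar 10 mm wide and 18 mm high: its top 1 mm below this point, its underside 19 mm below, the lid's flat top 28 mm below; nothing else stands in the gaps between the teeth.
- long_tooth_end (a point): Middle of the outer end of the one long tooth, 85 mm from the axle (turns with the wheel); the other six teeth end 70 mm from the axle. A small round bead, 10 mm across and 6 mm high, stands on the long tooth 77 mm from the axle.
- pointer (a point): Tip of the fixed white pointer ridge on the lid, 88 mm from the axle on the canister's -x side; the ridge is 16 mm wide, 10 mm high and runs outward from there to 105 mm.
- jar_mid (a point): Bystander: centre of an amber glass jar with a steel cap, 72 mm across, 115 mm high, standing beside the canister.
- tin_mid (a point): Bystander: centre of a food tin with a paper label, 68 mm across, 95 mm high, standing beside the canister.
- cup_mid (a point): Bystander: centre of a white ceramic cup, 76 mm across at the rim, 80 mm high, standing beside the canister.
There are look-alikes about, which are no part of the job. What is shaped like the part that bears tin_mid but blue or green is not meant.

How it is judged (in metres and radians):
On the way:
1. the wheel rests one click short of the pointer (within 0.13 rad) with the robot off it (value of joint day_wheel between -1.028 and -0.768 rad and contact force between the arm and canister below 0.1 N), for 0.2 s.
At the end, for the whole second after the job is handed in: The long tooth rests in line with the pointer (wheel angle 0 within 0.13 rad, at rest), the canister stands within 30 mm of where it was and the jar, tin and cup upright within 20 mm of where they were (value of joint day_wheel between -0.13 and 0.13 rad and velocity of joint day_wheel between -0.1 and 0.1 rad/s and distance of canister from where it was at the start of the episode below 0.03 m and angle between canister's own z axis and vertical below 0.05 rad and distance of each of jar_mid, tin_mid, cup_mid from where it was at the start of the episode below 0.02 m and angle between each of jar_mid, tin_mid, cup_mid's own z axis and vertical below 0.1 rad); the robot touches nothing.
It fails at once if the wheel is run past the pointer by more than half a click (value of joint day_wheel above 0.494 rad).
It fails at once if the wheel is taken the other way round (value of joint day_wheel below -4.308 rad).
It fails at once if the canister is shoved more than 30 mm, lifted or tipped (distance of canister from where it was at the start of the episode above 0.03 m or angle between canister's own z axis and vertical above 0.1 rad).
It fails at once if the robot presses harder than 25 N on the wheel or canister, or grips it (contact force between the arm and canister above 25 N).
It fails at once if a jar, tin or cup is knocked, moved or lifted (distance of any of jar_mid, tin_mid, cup_mid from where it was at the start of the episode above 0.02 m).
It also fails if it takes over 51 s, if anything falls off the work surface, if the arm or the gripper's body presses on something with over 40 N, if the wrist force passes 120 N, or if a joint passes its speed limit or range.

## Working session

There is one attempt and no reset: what is moved stays moved. The work goes in short steps, Python scripts to look and compute and a tool call to move; the robot and the scene stay as the last step left them, time stands still between calls to the robot, and variables do not carry over. Pictures are saved under pics/ and viewed, at most 10 in all, crops included, and the job is handed in when it is done.

Besides the shell and the picture viewer there is one more tool, called after "Emit:" as name(argument=value, ...) on one line, values as JSON. arm_command: Moves the arm, as the interface text tells. Its arguments: {"type":"object","properties":{"series":{"type":"array"},"jaw":{"type":"number"}},"required":["series"]}

```bash
mkdir -p pics; python3 - <<'E'
from workcell import ctrl
import cv2,numpy as np
o=ctrl.get_obs();print(o)
for n in("top","side"):
    r=ctrl.get_image(n);cv2.imwrite(f"pics/{n}0.png",r["frame"]);print(n,r["fx"],r["fy"],r["cx"],r["cy"],r["rvec"],r["tvec"])
E
```

```text
{'t': 0.0, 'qpos': array([-1.14399630e+00,  4.23845166e-01,  1.63069174e+00, -6.19651703e-06,
        1.08858684e+00, -1.89742886e-02]), 'qvel': array([-0.00044869,  0.0017363 , -0.00093321,  0.00029964, -0.00135009,
       -0.0001988 ]), 'joint_torque': array([-2.24785181e-03, -5.44641244e+01, -2.73675191e+01,  6.43153978e-02,
        2.28269800e-02, -1.01912360e-04]), 'ee_pos': array([ 269.29059907, -563.42519995,  240.89828756]), 'orientation': array([-3.06241784e+00, -6.94110581e-01,  4.95231629e-04]), 'ft_force': array([ 0.91890516, -0.13614231,  0.25809662]), 'moment': array([-0.04757137,  0.01864624, -0.02282755]), 'grasp_force': 0.0, 'width': 87.91351510798104}
top 394.5350274931854 394.5350274931854 253.88331876456246 190.04807657123644 [ 2.16155113 -2.04605789  0.23198068] [-39.17404944 577.92810374 916.22084039]
side 357.7420878600733 357.7420878600733 259.361008454396 192.8314887461707 [ 0.24844003 -2.65233705  1.50739515] [576.08651381 178.38566411 944.0515596 ]
```

View pics/top0.png

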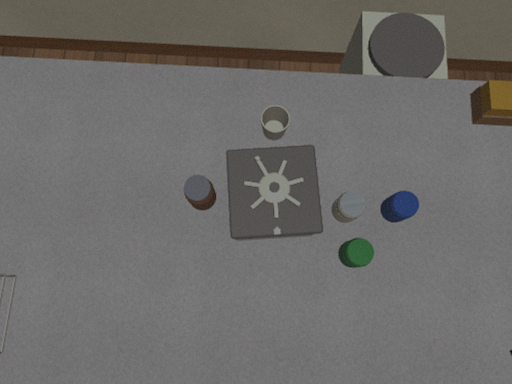

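View pics/side0.png

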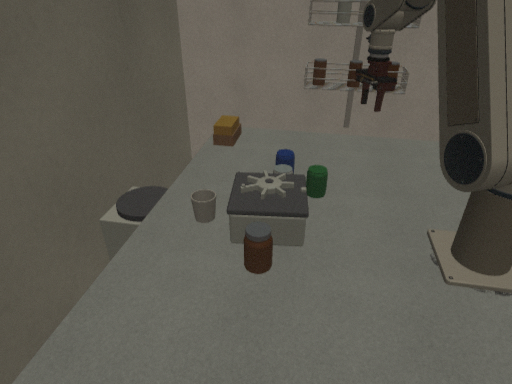

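The top view shows the lid centred near (275,188), the pointer at (277,231) and the long tooth with its bead at (258,159). That puts the wheel about 4 clicks short. The jar (199,190), tin (350,206) and cup (275,120) surround the canister.

```bash
cat > h.py <<'E'
from workcell import ctrl
import cv2,numpy as np
def ray(r,uv,z):
    R=cv2.Rodrigues(np.array(r["rvec"],float))[0];t=np.array(r["tvec"],float)
    c=-R.T@t;d=R.T@np.array([(uv[0]-r["cx"])/r["fx"],(uv[1]-r["cy"])/r["fy"],1])
    return c+d*(z-c[2])/d[2]
def look(n="top"):
    return ctrl.get_image(n)
def white(r):
    f=r["frame"].astype(int); return ((f.min(2)>135)*255).astype(np.uint8)
E
python3 - <<'E'
from h import *
r=look();f=r["frame"]
c=f[135:250,215:335];cv2.imwrite("pics/crop1.png",cv2.resize(c,None,fx=5,fy=5,interpolation=cv2.INTER_CUBIC))
m=np.zeros(f.shape[:2],np.uint8);m[150:237,233:318]=white(r)[150:237,233:318]
n,l,s,ce=cv2.connectedComponentsWithStats(m)
for i in range(1,n):
    if s[i][4]>8: print(s[i],ce[i],ray(r,ce[i],147).round(1),ray(r,ce[i],130).round(1))
# lid: dark mask -> min area rect
g=f.max(2);d=np.zeros_like(g);d[140:245,220:328]=(g[140:245,220:328]<100)*255
d=cv2.morphologyEx(d,cv2.MORPH_OPEN,np.ones((5,5)))
k=max(cv2.findContours(d,0,2)[0],key=cv2.contourArea)
for p in cv2.boxPoints(cv2.minAreaRect(k)): print("lid",p,ray(r,p,120).round(1))
E
```

```text
[249 183   9   3  11] [253.27272727 183.90909091] [574.9  -5.8 147. ] [578.9  -5.7 130. ]
[266 192  19   9  93] [274.34408602 196.29032258] [548.7 -55.  147. ] [552.3 -55.8 130. ]
[287 195   7   7  11] [289.90909091 198.09090909] [546.5 -90.3 147. ] [550.1 -91.8 130. ]
[295 200   4   5   9] [296.44444444 202.22222222] [ 537.9 -105.3  147. ] [ 541.2 -107.1  130. ]
[275 228   5   5  14] [277.14285714 230.5       ] [471.6 -64.5 147. ] [473.7 -65.5 130. ]
lid [224.37605 149.70448] [661.5  68.1 120. ]
lid [317.2169  144.07777] [ 688.2 -153.7  120. ]
lid [322.72833 235.01646] [ 470.3 -170.4  120. ]
lid [229.88748 240.64317] [446.   40.3 120. ]
```

View pics/crop1.png

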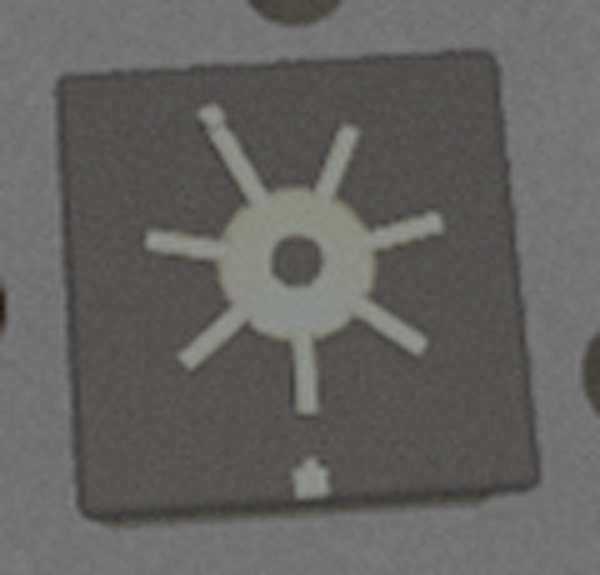

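The crop shows the hub at (297,262), the near tooth's end at (308,412), the pointer tip at (310,460) and the long tooth's end at (208,108). The wheel is at rest at −4 clicks.

```bash
python3 - <<'E'
from h import *
r=look()
P=lambda u,v,z:ray(r,((u+.5)/5-.5+215,(v+.5)/5-.5+135),z)
h=P(297,263,148);p=P(310,460,128);b=P(311,497,130);t=P(308,412,138);L=P(208,108,147)
e=[]
for q in(h,p,b,t,L): 
    d=(q-h)[:2]; print(q.round(1),np.hypot(*d).round(1),np.degrees(np.arctan2(d[1],d[0])).round(1))
o=ctrl.get_obs();R=cv2.Rodrigues(o["orientation"])[0]
print(o["ee_pos"],R[:,0],R[:,1])
print([ray(r,x,115).round(0) for x in((197,187),(350,200))])
E
```

```text
[569.6 -53.2 148. ] 0.0 0.0
[482.8 -64.  128. ] 87.4 -172.9
[465.8 -65.  130. ] 104.5 -173.5
[503.2 -61.6 138. ] 66.9 -172.8
[641.1  -9.  147. ] 84.1 31.8
[ 269.37211805 -563.60506104  241.20673886] [9.02266397e-01 4.31179020e-01 2.91776487e-05] [ 0.43117886 -0.902266   -0.00092967]
[array([568., 126., 115.]), array([ 556., -234.,  115.])]
```

Emit:
arm_command(series=[{"linear": [0, 0, 0], "turn": 0.108}, {"linear": [0, 0, 0], "turn": 0.108}, {"linear": [0, 0, 0], "turn": 0.107}, {"linear": [0.02, -0.026, 0], "turn": 0}, {"linear": [0.02, -0.026, 0], "turn": 0}, {"linear": [0.02, -0.026, 0], "turn": 0}, {"linear": [0.02, -0.026, 0], "turn": 0}, {"linear": [0.02, -0.026, 0], "turn": 0}, {"linear": [0.02, -0.026, 0], "turn": 0}, {"linear": [0.02, -0.026, 0], "turn": 0}], jaw=1)

```text
t: 1.2
ee_pos: [386.6, -364.9, 241.6]
orientation: [-3.136, -0.193, 0.0]
ft_force: [0.6, -0.5, -0.5]
width: 87.5
grasp_force: 0.0
```

Emit:
arm_command(series=[{"linear": [0.02, -0.026, 0], "turn": 0}, {"linear": [0.02, -0.026, 0], "turn": 0}, {"linear": [0.02, -0.026, 0], "turn": 0}, {"linear": [0.02, -0.026, 0], "turn": 0}, {"linear": [0.02, -0.026, 0], "turn": 0}, {"linear": [0.02, -0.026, 0], "turn": 0}, {"linear": [0.02, -0.026, 0], "turn": 0}, {"linear": [0.018, -0.026, 0], "turn": 0}, {"linear": [0, 0, 0], "turn": 0}, {"linear": [0, 0, 0], "turn": 0}])

```text
t: 2.2
ee_pos: [517.4, -139.9, 241.5]
orientation: [3.135, 0.196, -0.001]
ft_force: [-0.7, -0.7, -0.3]
width: 88.0
grasp_force: 0.0
```

```bash
cat >> h.py <<'E'
h=np.array([569.6,-53.2]);u=np.array([-.9925,-.122]);t=np.array([-.122,.9925])
def st():
    o=ctrl.get_obs();d=o["ee_pos"][:2]-h;R=cv2.Rodrigues(o["orientation"])[0]
    print("t",o["t"],"u",(d@u).round(1),"tan",(d@t).round(1),"z",o["ee_pos"][2].round(1),"xyaw",np.degrees(np.arctan2(R[1,0],R[0,0])).round(2),"F",o["ft_force"].round(2),o["width"])
E
python3 - <<'E'
from h import *
st();r=look("wrist");cv2.imwrite("pics/w1.png",r["frame"])
E
```

```text
t 2.2 u 62.3 tan -79.7 z 241.5 xyaw 7.14 F [-0.71 -0.71 -0.25] 88.04028226595342
```

View pics/w1.png

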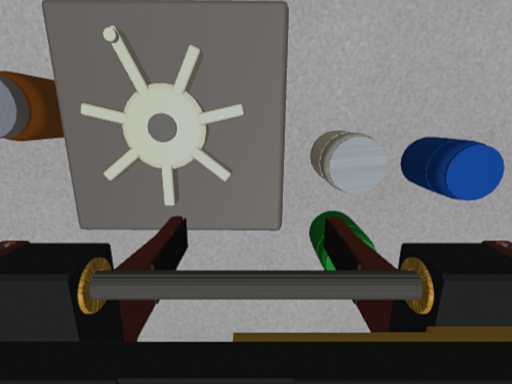

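The wrist view shows the hub at (162,127), the near tooth's end at (169,205) and the fingertips near (183,218) and (330,218).

```bash
python3 - <<'E'
from h import *
r=look("wrist")
for q,z in(((162,127),149),((169,204),147),((110,33),151),((180,217),222),((187,220),222),((325,220),222),((333,217),222)):
    p=ray(r,q,z)[:2];print(q,p.round(1),"u,t",((p-h)@u).round(1),((p-h)@t).round(1))
E
```

```text
(162, 127) [569.6 -54.3] u,t 0.1 -1.1
(169, 204) [501.8 -62.4] u,t 68.4 -0.9
(110, 33) [635.1 -12.9] u,t -70.0 32.0
(180, 217) [520.4 -91.4] u,t 53.5 -31.9
(187, 220) [518.9 -95.9] u,t 55.5 -36.2
(325, 220) [ 529.6 -182.6] u,t 55.5 -123.5
(333, 217) [ 532.2 -187.2] u,t 53.5 -128.4
```

Emit:
arm_command(series=[{"linear": [0, -0.002, 0.015], "turn": 0}, {"linear": [0, 0, 0.015], "turn": 0}, {"linear": [0, 0, 0.015], "turn": 0}, {"linear": [0, 0, 0.015], "turn": 0}, {"linear": [0, 0, 0.015], "turn": 0}, {"linear": [0, 0, 0.013], "turn": 0}, {"linear": [0, 0, 0], "turn": 0}, {"linear": [0, 0, 0], "turn": 0}])

```text
t: 3.1
ee_pos: [517.1, -138.8, 153.7]
orientation: [-3.136, -0.191, 0.001]
ft_force: [0.9, -0.4, -0.1]
width: 87.6
grasp_force: 0.0
```

Emit:
arm_command(series=[{"linear": [0, -0.004, 0], "turn": 0}, {"linear": [0, -0.004, 0], "turn": 0}, {"linear": [0, -0.004, 0], "turn": 0}, {"linear": [0, -0.004, 0], "turn": 0}, {"linear": [0, -0.004, 0], "turn": 0}, {"linear": [0, 0, 0], "turn": 0}])

```text
t: 3.7
ee_pos: [514.8, -118.1, 153.9]
orientation: [3.135, 0.194, 0.0]
ft_force: [-0.7, -1.4, 1.0]
width: 87.7
grasp_force: 0.6
```

```bash
python3 - <<'E'
from h import *
st()
a=look("wrist")["frame"][0:250,40:290];b=look("top")["frame"][140:240,222:322]
cv2.imwrite("pics/w2.png",np.hstack([cv2.resize(a,(375,375)),cv2.resize(b,(375,375))]))
E
```

```text
t 3.7 u 62.3 tan -57.7 z 153.9 xyaw 7.08 F [-0.73 -1.4   1.05] 87.67011556477337
```

View pics/w2.png

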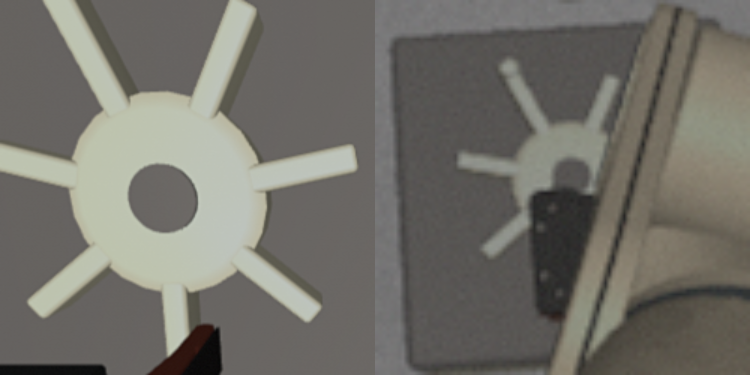

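The wrist half of the picture shows the finger just meeting the near tooth, and the wheel still at rest. I'll add a wheel-angle reading: tooth phase plus the long tooth.

```bash
cat >> h.py <<'E'
def angle(n="wrist"):
    r=look(n);f=r["frame"];R=np.array(r["rvec"],float);T=np.array(r["tvec"],float)
    a=np.radians(np.arange(0,360,.5)) # cw from pointer
    def ring(rad):
        xy=h+[0.1,-.5]+rad*(np.cos(a)[:,None]*u+np.sin(a)[:,None]*t)
        p=cv2.projectPoints(np.c_[xy,np.full(len(a),147.)],R,T,r["fx"]*np.array([[1,0,0],[0,1,0],[0,0,0]])+np.array([[0,0,r["cx"]],[0,0,r["cy"]],[0,0,1]]),None)[0].reshape(-1,1,2).astype(np.float32)
        return cv2.remap(f,p,None,cv2.INTER_LINEAR).min(2)[:,0].astype(float)
    def seg(s,th):
        m=s>th;m=np.roll(m,0);d=np.flatnonzero(np.diff(np.r_[0,m.astype(int),0]))
        return [(round((x+y)/4-.25,1),(y-x)/2) for x,y in zip(d[::2],d[1::2]) if y-x>4]
    th=145 if n=="wrist" else 120
    print("r55",seg(ring(55),th));print("r64",seg(ring(64),th));print("r79",seg(ring(79),th))
E
python3 -c "
from h import *
angle();angle('top')"
```

```text
r55 [(np.float64(2.2), np.float64(5.0)), (np.float64(52.0), np.float64(8.5)), (np.float64(103.2), np.float64(9.0)), (np.float64(155.0), np.float64(8.5)), (np.float64(206.5), np.float64(8.5)), (np.float64(258.0), np.float64(8.5)), (np.float64(309.2), np.float64(9.0))]
r64 [(np.float64(52.0), np.float64(7.5)), (np.float64(103.5), np.float64(7.5)), (np.float64(155.0), np.float64(7.5)), (np.float64(206.5), np.float64(7.5)), (np.float64(258.0), np.float64(7.5)), (np.float64(309.5), np.float64(7.5))]
r79 []
r55 [(np.float64(52.5), np.float64(7.5)), (np.float64(103.8), np.float64(8.0)), (np.float64(154.8), np.float64(8.0)), (np.float64(205.2), np.float64(8.0))]
r64 [(np.float64(52.5), np.float64(6.5)), (np.float64(103.5), np.float64(6.5)), (np.float64(154.2), np.float64(6.0)), (np.float64(205.5), np.float64(6.5))]
r79 [(np.float64(1.8), np.float64(4.0)), (np.float64(155.0), np.float64(5.5)), (np.float64(253.2), np.float64(19.0)), (np.float64(345.2), np.float64(8.0)), (np.float64(358.0), np.float64(3.5))]
```

Emit:
arm_command(series=[{"linear": [0, -0.004, 0], "turn": 0}, {"linear": [0, -0.004, 0], "turn": 0}, {"linear": [0, -0.004, 0], "turn": 0}, {"linear": [0, -0.004, 0], "turn": 0}, {"linear": [0, 0, 0], "turn": 0}])

```text
t: 4.4
ee_pos: [512.6, -101.8, 153.6]
orientation: [-3.135, -0.194, 0.001]
ft_force: [-0.5, -1.6, 1.4]
width: 88.1
grasp_force: 0.0
```

```bash
python3 -c "
from h import *
st();angle()"
```

```text
t 4.4 u 62.5 tan -41.3 z 153.6 xyaw 7.07 F [-0.49 -1.6   1.43] 88.1290957675056
r55 [(np.float64(19.0), np.float64(8.5)), (np.float64(70.2), np.float64(9.0)), (np.float64(121.5), np.float64(8.5)), (np.float64(173.0), np.float64(8.5)), (np.float64(224.8), np.float64(9.0)), (np.float64(276.2), np.float64(9.0)), (np.float64(327.8), np.float64(9.0))]
r64 [(np.float64(20.8), np.float64(4.0)), (np.float64(70.0), np.float64(7.5)), (np.float64(121.5), np.float64(7.5)), (np.float64(224.5), np.float64(7.5)), (np.float64(276.2), np.float64(8.0)), (np.float64(327.5), np.float64(7.5))]
r79 [(np.float64(357.5), np.float64(3.5))]
```

Emit:
arm_command(series=[{"linear": [0, -0.003, 0], "turn": 0}, {"linear": [0, -0.003, 0], "turn": 0}, {"linear": [0, -0.003, 0], "turn": 0}, {"linear": [0, 0, 0], "turn": 0}, {"linear": [0, 0, 0], "turn": 0}])

```text
t: 4.95
ee_pos: [511.6, -93.5, 153.6]
orientation: [-3.136, -0.193, 0.0]
ft_force: [-0.6, -0.8, -0.3]
width: 87.7
grasp_force: 0.0
```

```bash
python3 -c "
from h import *
st();angle()"
```

```text
t 4.95 u 62.5 tan -32.9 z 153.6 xyaw 7.05 F [-0.6  -0.8  -0.27] 87.70609610590051
r55 [(np.float64(28.2), np.float64(9.0)), (np.float64(79.5), np.float64(8.5)), (np.float64(130.8), np.float64(9.0)), (np.float64(182.2), np.float64(9.0)), (np.float64(233.8), np.float64(9.0)), (np.float64(285.8), np.float64(9.0)), (np.float64(337.0), np.float64(8.5))]
r64 [(np.float64(28.5), np.float64(7.5)), (np.float64(79.5), np.float64(7.5)), (np.float64(130.8), np.float64(8.0)), (np.float64(234.0), np.float64(7.5)), (np.float64(285.5), np.float64(7.5)), (np.float64(337.0), np.float64(7.5))]
r79 [(np.float64(358.0), np.float64(3.5))]
```

Emit:
arm_command(series=[{"linear": [0, -0.003, 0], "turn": 0}, {"linear": [0, 0, 0], "turn": 0}, {"linear": [0, 0, 0], "turn": 0}, {"linear": [0, 0, 0], "turn": 0}])

```text
t: 5.4
ee_pos: [511.4, -90.7, 153.7]
orientation: [-3.136, -0.193, 0.0]
ft_force: [0.2, -1.0, -0.7]
width: 87.6
grasp_force: 0.0
```

```bash
python3 -c "
from h import *
st();angle()"
```

```text
t 5.4 u 62.4 tan -30.1 z 153.7 xyaw 7.04 F [ 0.19 -0.98 -0.71] 87.60847218405723
r55 [(np.float64(30.8), np.float64(9.0)), (np.float64(81.8), np.float64(9.0)), (np.float64(133.2), np.float64(9.0)), (np.float64(184.8), np.float64(9.0)), (np.float64(236.2), np.float64(9.0)), (np.float64(288.2), np.float64(9.0)), (np.float64(339.8), np.float64(9.0))]
r64 [(np.float64(30.8), np.float64(8.0)), (np.float64(82.0), np.float64(7.5)), (np.float64(133.2), np.float64(8.0)), (np.float64(236.5), np.float64(7.5)), (np.float64(288.0), np.float64(7.5)), (np.float64(339.5), np.float64(7.5))]
r79 [(np.float64(358.2), np.float64(3.0))]
```

Emit:
arm_command(series=[{"linear": [0, -0.002, 0], "turn": 0}, {"linear": [0, -0.002, 0], "turn": 0}, {"linear": [0, 0, 0], "turn": 0}, {"linear": [0, 0, 0], "turn": 0}, {"linear": [0, 0, 0], "turn": 0}])

```text
t: 5.95
ee_pos: [510.9, -86.7, 153.7]
orientation: [-3.136, -0.193, 0.0]
ft_force: [0.2, 0.8, 0.5]
width: 87.8
grasp_force: 0.0
```

```bash
python3 -c "
from h import *
st();angle()"
```

```text
t 5.95 u 62.4 tan -26.1 z 153.7 xyaw 7.04 F [0.21 0.79 0.46] 87.82974828429641
r55 [(np.float64(2.5), np.float64(5.5)), (np.float64(51.8), np.float64(9.0)), (np.float64(102.8), np.float64(9.0)), (np.float64(154.2), np.float64(9.0)), (np.float64(205.8), np.float64(9.0)), (np.float64(257.5), np.float64(8.5)), (np.float64(309.2), np.float64(9.0)), (np.float64(358.0), np.float64(3.5))]
r64 [(np.float64(2.0), np.float64(4.5)), (np.float64(51.8), np.float64(8.0)), (np.float64(103.0), np.float64(7.5)), (np.float64(154.2), np.float64(8.0)), (np.float64(205.8), np.float64(8.0)), (np.float64(257.5), np.float64(7.5)), (np.float64(309.0), np.float64(7.5)), (np.float64(358.2), np.float64(3.0))]
r79 [(np.float64(358.2), np.float64(3.0))]
```

The wheel clicked over to rest at −3 clicks. Now lift, step back, lower into the gap and repeat the same 50 mm stroke.

Emit:
arm_command(series=[{"linear": [0, 0, -0.015], "turn": 0}, {"linear": [0, 0, -0.015], "turn": 0}, {"linear": [0, 0, 0], "turn": 0}, {"linear": [0, 0.025, 0], "turn": 0}, {"linear": [0, 0.025, 0], "turn": 0}, {"linear": [0, 0, 0], "turn": 0}, {"linear": [0, 0, 0.015], "turn": 0}, {"linear": [0, 0, 0.015], "turn": 0}, {"linear": [0, 0, 0], "turn": 0}])

```text
t: 6.9
ee_pos: [515.3, -135.4, 151.5]
orientation: [-3.134, -0.192, 0.006]
ft_force: [-0.4, -0.3, -0.4]
width: 87.8
grasp_force: 0.0
```

```bash
python3 -c "
from h import *
st();angle();angle('top')"
```

```text
t 6.9 u 63.9 tan -75.0 z 151.5 xyaw 7.03 F [-0.43 -0.33 -0.37] 87.81179244869337
r55 [(np.float64(2.0), np.float64(4.5)), (np.float64(51.5), np.float64(8.5)), (np.float64(103.0), np.float64(8.5)), (np.float64(154.5), np.float64(8.5)), (np.float64(206.2), np.float64(9.0)), (np.float64(257.5), np.float64(8.5)), (np.float64(309.0), np.float64(8.5)), (np.float64(357.8), np.float64(4.0))]
r64 [(np.float64(1.8), np.float64(4.0)), (np.float64(51.5), np.float64(7.5)), (np.float64(153.8), np.float64(6.0)), (np.float64(206.5), np.float64(6.5)), (np.float64(257.5), np.float64(7.5)), (np.float64(309.0), np.float64(7.5)), (np.float64(358.0), np.float64(3.5))]
r79 []
r55 [(np.float64(52.5), np.float64(7.5)), (np.float64(103.2), np.float64(7.0)), (np.float64(154.0), np.float64(7.5)), (np.float64(205.0), np.float64(7.5))]
r64 [(np.float64(52.2), np.float64(7.0)), (np.float64(103.5), np.float64(6.5)), (np.float64(154.5), np.float64(6.5)), (np.float64(205.0), np.float64(6.5))]
r79 [(np.float64(205.2), np.float64(5.0)), (np.float64(337.2), np.float64(10.0))]
```

The top camera puts the long tooth at 205°, which is −3 clicks.

Emit:
arm_command(series=[{"linear": [0, -0.007, 0], "turn": 0}, {"linear": [0, -0.007, 0], "turn": 0}, {"linear": [0, -0.005, 0], "turn": 0}, {"linear": [0, -0.005, 0], "turn": 0}, {"linear": [0, -0.005, 0], "turn": 0}, {"linear": [0, -0.005, 0], "turn": 0}, {"linear": [0, -0.005, 0], "turn": 0}, {"linear": [0, -0.004, 0], "turn": 0}, {"linear": [0, -0.003, 0], "turn": 0}, {"linear": [0, -0.003, 0], "turn": 0}])

```text
t: 8.0
ee_pos: [510.8, -87.3, 153.5]
orientation: [-3.135, -0.193, 0.001]
ft_force: [-0.0, 0.5, -0.1]
width: 87.8
grasp_force: 0.0
```

Emit:
arm_command(series=[{"linear": [0, 0, 0], "turn": 0}, {"linear": [0, 0, 0], "turn": 0}, {"linear": [0, 0, 0], "turn": 0}])

```text
t: 8.3
ee_pos: [511.0, -87.8, 153.7]
orientation: [-3.136, -0.193, 0.0]
ft_force: [-0.7, 0.6, -0.3]
width: 88.1
grasp_force: 0.0
```

```bash
python3 -c "
from h import *
st();angle()"
```

```text
t 8.3 u 62.4 tan -27.2 z 153.7 xyaw 7.03 F [-0.66  0.59 -0.32] 88.10526267260077
r55 [(np.float64(2.5), np.float64(5.5)), (np.float64(51.8), np.float64(9.0)), (np.float64(102.8), np.float64(9.0)), (np.float64(154.2), np.float64(9.0)), (np.float64(205.8), np.float64(9.0)), (np.float64(257.5), np.float64(8.5)), (np.float64(309.2), np.float64(9.0)), (np.float64(358.0), np.float64(3.5))]
r64 [(np.float64(2.0), np.float64(4.5)), (np.float64(51.8), np.float64(8.0)), (np.float64(103.0), np.float64(7.5)), (np.float64(154.2), np.float64(8.0)), (np.float64(205.8), np.float64(8.0)), (np.float64(257.5), np.float64(7.5)), (np.float64(309.0), np.float64(7.5)), (np.float64(358.2), np.float64(3.0))]
r79 [(np.float64(257.2), np.float64(7.0)), (np.float64(358.2), np.float64(3.0))]
```

The wheel is at −2 clicks. On the next stroke the spare finger would end close to the long tooth. I'll push with the other finger instead, so the spare one stays on the far side of the wheel.

Emit:
arm_command(series=[{"linear": [0, 0, -0.015], "turn": 0}, {"linear": [0, 0, -0.017], "turn": 0}, {"linear": [0, 0, 0], "turn": 0}, {"linear": [0, -0.025, 0], "turn": 0}, {"linear": [0, -0.028, 0], "turn": 0}, {"linear": [0, 0, 0], "turn": 0}, {"linear": [0, 0, 0], "turn": 0}])

```text
t: 9.05
ee_pos: [504.3, -35.0, 185.2]
orientation: [3.135, 0.195, -0.001]
ft_force: [-0.4, 0.5, 0.7]
width: 87.8
grasp_force: 0.0
```

```bash
python3 - <<'E'
from h import *
st();angle();angle('top')
r=look("wrist");cv2.imwrite("pics/w3.png",r["frame"])
E
```

```text
t 9.05 u 62.6 tan 26.1 z 185.2 xyaw 7.12 F [-0.38  0.48  0.73] 87.84543268964373
r55 [(np.float64(2.8), np.float64(6.0)), (np.float64(51.8), np.float64(9.0)), (np.float64(102.8), np.float64(9.0)), (np.float64(153.8), np.float64(9.0)), (np.float64(205.2), np.float64(9.0)), (np.float64(257.5), np.float64(9.5)), (np.float64(309.2), np.float64(9.0)), (np.float64(358.2), np.float64(3.0))]
r64 [(np.float64(2.2), np.float64(5.0)), (np.float64(51.8), np.float64(8.0)), (np.float64(102.8), np.float64(8.0)), (np.float64(153.8), np.float64(8.0)), (np.float64(205.5), np.float64(7.5)), (np.float64(257.5), np.float64(7.5)), (np.float64(309.2), np.float64(8.0)), (np.float64(358.2), np.float64(3.0))]
r79 [(np.float64(257.8), np.float64(7.0))]
r55 [(np.float64(127.5), np.float64(40.5)), (np.float64(257.2), np.float64(41.0))]
r64 [(np.float64(123.2), np.float64(35.0)), (np.float64(244.0), np.float64(3.5)), (np.float64(255.5), np.float64(15.5))]
r79 [(np.float64(127.5), np.float64(8.5)), (np.float64(134.2), np.float64(3.0))]
```

View pics/w3.png

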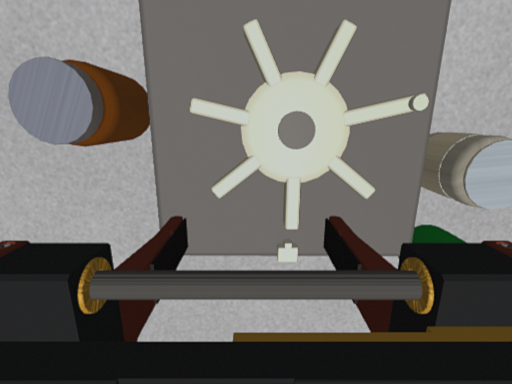

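The view shows the right finger above the gap between the near tooth (292,205) and the next one (355,178). The long tooth with its bead is at (418,102), which is −2 clicks.

Emit:
arm_command(series=[{"linear": [0, 0, 0.016], "turn": 0}, {"linear": [0, 0, 0.0155], "turn": 0}, {"linear": [0, 0, 0], "turn": 0}, {"linear": [0, -0.006, 0], "turn": 0}, {"linear": [0, -0.006, 0], "turn": 0}, {"linear": [0, -0.006, 0], "turn": 0}, {"linear": [0, -0.005, 0], "turn": 0}, {"linear": [0, -0.005, 0], "turn": 0}, {"linear": [0, -0.005, 0], "turn": 0}, {"linear": [0, -0.004, 0], "turn": 0}])

```text
t: 10.2
ee_pos: [499.9, 2.2, 154.3]
orientation: [-3.135, -0.193, -0.0]
ft_force: [1.4, -1.1, -0.2]
width: 87.6
grasp_force: 0.2
```

Emit:
arm_command(series=[{"linear": [0, -0.002, 0], "turn": 0}, {"linear": [0, -0.002, 0], "turn": 0}, {"linear": [0, 0, 0], "turn": 0}, {"linear": [0, 0, 0], "turn": 0}, {"linear": [0, 0, 0], "turn": 0}])

```text
t: 10.7
ee_pos: [499.4, 5.5, 154.1]
orientation: [-3.136, -0.193, 0.0]
ft_force: [0.2, -0.8, 0.0]
width: 87.7
grasp_force: 0.0
```

```bash
python3 -c "
from h import *
st();angle()"
```

```text
t 10.7 u 62.5 tan 66.8 z 154.1 xyaw 7.03 F [ 0.23 -0.76  0.03] 87.74593435727822
r55 [(np.float64(30.8), np.float64(9.0)), (np.float64(81.2), np.float64(9.0)), (np.float64(131.8), np.float64(9.0)), (np.float64(182.8), np.float64(9.0)), (np.float64(235.0), np.float64(8.5)), (np.float64(287.2), np.float64(9.0)), (np.float64(339.5), np.float64(8.5))]
r64 [(np.float64(30.5), np.float64(7.5)), (np.float64(81.0), np.float64(7.5)), (np.float64(131.8), np.float64(8.0)), (np.float64(235.0), np.float64(7.5)), (np.float64(287.2), np.float64(8.0)), (np.float64(339.2), np.float64(8.0))]
r79 []
```

Just past the midpoint but not released yet, so a few more mm.

Emit:
arm_command(series=[{"linear": [0, -0.002, 0], "turn": 0}, {"linear": [0, -0.002, 0], "turn": 0}, {"linear": [0, 0, 0], "turn": 0}, {"linear": [0, 0, 0], "turn": 0}, {"linear": [0, 0, 0], "turn": 0}])

```text
t: 11.25
ee_pos: [499.0, 9.6, 154.2]
orientation: [-3.136, -0.193, -0.0]
ft_force: [-0.2, -0.0, -0.4]
width: 87.8
grasp_force: 0.0
```

```bash
python3 -c "
from h import *
st();angle()"
```

```text
t 11.25 u 62.4 tan 70.9 z 154.2 xyaw 7.04 F [-0.19 -0.01 -0.38] 87.8498894599271
r55 [(np.float64(2.8), np.float64(6.0)), (np.float64(52.2), np.float64(9.0)), (np.float64(102.8), np.float64(9.0)), (np.float64(153.2), np.float64(9.0)), (np.float64(205.0), np.float64(8.5)), (np.float64(257.2), np.float64(9.0)), (np.float64(309.8), np.float64(9.0)), (np.float64(358.2), np.float64(3.0))]
r64 [(np.float64(2.5), np.float64(5.5)), (np.float64(52.0), np.float64(7.5)), (np.float64(102.8), np.float64(8.0)), (np.float64(153.5), np.float64(7.5)), (np.float64(205.0), np.float64(7.5)), (np.float64(309.5), np.float64(7.5)), (np.float64(358.5), np.float64(2.5))]
r79 [(np.float64(308.0), np.float64(5.5))]
```

The wheel is at −1 click. Take the finger off and let it settle.

Emit:
arm_command(series=[{"linear": [0, 0, -0.015], "turn": 0}, {"linear": [0, 0, -0.017], "turn": 0}, {"linear": [0, 0, 0], "turn": 0}, {"linear": [0, 0.022, 0], "turn": 0}, {"linear": [0, 0.023, 0], "turn": 0}, {"linear": [0, 0, 0], "turn": 0}, {"linear": [0, 0, 0], "turn": 0}, {"linear": [0, 0, 0], "turn": 0}, {"linear": [0, 0, 0], "turn": 0}, {"linear": [0, 0, 0], "turn": 0}])

```text
t: 12.3
ee_pos: [504.4, -34.6, 186.1]
orientation: [-3.136, -0.194, 0.0]
ft_force: [-0.1, -1.1, -0.8]
width: 88.2
grasp_force: 0.0
```

```bash
python3 -c "
from h import *
st();angle()
cv2.imwrite('pics/w4.png',look('wrist')['frame'])"
```

```text
t 12.3 u 62.5 tan 26.5 z 186.1 xyaw 7.08 F [-0.12 -1.1  -0.78] 88.23431353712918
r55 [(np.float64(2.5), np.float64(5.5)), (np.float64(51.8), np.float64(9.0)), (np.float64(102.8), np.float64(9.0)), (np.float64(153.8), np.float64(9.0)), (np.float64(205.2), np.float64(9.0)), (np.float64(257.5), np.float64(9.5)), (np.float64(309.2), np.float64(9.0)), (np.float64(358.0), np.float64(3.5))]
r64 [(np.float64(2.2), np.float64(5.0)), (np.float64(52.0), np.float64(7.5)), (np.float64(102.8), np.float64(8.0)), (np.float64(153.8), np.float64(8.0)), (np.float64(205.5), np.float64(7.5)), (np.float64(257.5), np.float64(7.5)), (np.float64(309.2), np.float64(8.0)), (np.float64(358.2), np.float64(3.0))]
r79 [(np.float64(308.8), np.float64(7.0))]
```

View pics/w4.png

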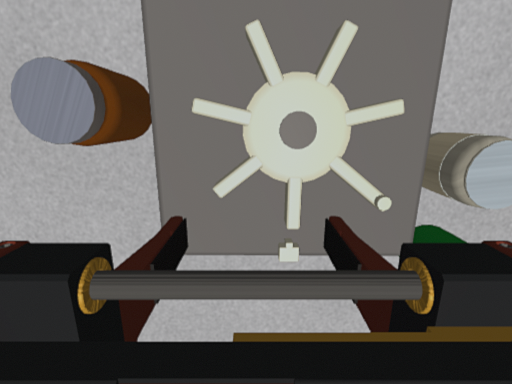

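The long tooth's bead at (384,203) rests one click short, with the finger off. Now the last click.

Emit:
arm_command(series=[{"linear": [0, 0, 0.016], "turn": 0}, {"linear": [0, 0, 0.0155], "turn": 0}, {"linear": [0, 0, 0], "turn": 0}, {"linear": [0, -0.006, 0], "turn": 0}, {"linear": [0, -0.006, 0], "turn": 0}, {"linear": [0, -0.006, 0], "turn": 0}, {"linear": [0, -0.005, 0], "turn": 0}, {"linear": [0, -0.005, 0], "turn": 0}, {"linear": [0, -0.005, 0], "turn": 0}, {"linear": [0, -0.004, 0], "turn": 0}])

```text
t: 13.4
ee_pos: [499.9, 2.2, 154.8]
orientation: [-3.135, -0.193, -0.0]
ft_force: [0.7, -0.5, -0.3]
width: 87.9
grasp_force: 0.2
```

Emit:
arm_command(series=[{"linear": [0, -0.002, 0], "turn": 0}, {"linear": [0, -0.002, 0], "turn": 0}, {"linear": [0, -0.002, 0], "turn": 0}, {"linear": [0, -0.001, 0], "turn": 0}, {"linear": [0, 0, 0], "turn": 0}, {"linear": [0, 0, 0], "turn": 0}, {"linear": [0, 0, 0], "turn": 0}])

```text
t: 14.1
ee_pos: [499.1, 8.5, 154.7]
orientation: [-3.136, -0.193, 0.0]
ft_force: [-0.3, -0.6, -0.1]
width: 87.8
grasp_force: 0.0
```

```bash
python3 -c "
from h import *
st();angle()"
```

```text
t 14.1 u 62.4 tan 69.8 z 154.7 xyaw 7.03 F [-0.26 -0.63 -0.05] 87.8467926347944
r55 [(np.float64(32.8), np.float64(9.0)), (np.float64(83.2), np.float64(9.0)), (np.float64(133.8), np.float64(9.0)), (np.float64(184.8), np.float64(9.0)), (np.float64(237.0), np.float64(8.5)), (np.float64(289.5), np.float64(8.5)), (np.float64(341.5), np.float64(8.5))]
r64 [(np.float64(32.5), np.float64(7.5)), (np.float64(83.0), np.float64(7.5)), (np.float64(133.8), np.float64(8.0)), (np.float64(237.0), np.float64(7.5)), (np.float64(289.5), np.float64(7.5)), (np.float64(341.2), np.float64(8.0))]
r79 []
```

Emit:
arm_command(series=[{"linear": [0, -0.002, 0], "turn": 0}, {"linear": [0, 0, 0], "turn": 0}, {"linear": [0, 0, 0], "turn": 0}, {"linear": [0, 0, 0], "turn": 0}, {"linear": [0, 0, 0], "turn": 0}])

```text
t: 14.65
ee_pos: [498.9, 10.5, 154.7]
orientation: [3.136, 0.193, -0.0]
ft_force: [-0.2, 0.3, -0.4]
width: 87.9
grasp_force: 0.0
```

```bash
python3 -c "
from h import *
st();angle()"
```

```text
t 14.65 u 62.4 tan 71.9 z 154.7 xyaw 7.04 F [-0.18  0.27 -0.36] 87.92170577395157
r55 [(np.float64(2.8), np.float64(6.0)), (np.float64(52.2), np.float64(9.0)), (np.float64(102.8), np.float64(9.0)), (np.float64(153.2), np.float64(9.0)), (np.float64(205.0), np.float64(8.5)), (np.float64(257.2), np.float64(9.0)), (np.float64(309.8), np.float64(9.0)), (np.float64(358.2), np.float64(3.0))]
r64 [(np.float64(2.5), np.float64(5.5)), (np.float64(52.2), np.float64(8.0)), (np.float64(102.8), np.float64(8.0)), (np.float64(153.5), np.float64(7.5)), (np.float64(205.0), np.float64(7.5)), (np.float64(309.5), np.float64(7.5)), (np.float64(358.5), np.float64(2.5))]
r79 []
```

Clicked. Lift well clear and check.

Emit:
arm_command(series=[{"linear": [0, 0, -0.015], "turn": 0}, {"linear": [0, 0, -0.02], "turn": 0}, {"linear": [0, 0, -0.02], "turn": 0}, {"linear": [0, 0, -0.02], "turn": 0}, {"linear": [0, 0, 0], "turn": 0}, {"linear": [0, 0, 0], "turn": 0}, {"linear": [0, 0, 0], "turn": 0}, {"linear": [0, 0, 0], "turn": 0}])

```text
t: 15.5
ee_pos: [498.2, 10.5, 228.6]
orientation: [-3.136, -0.193, 0.003]
ft_force: [0.8, 0.5, -0.8]
width: 87.9
grasp_force: 0.0
```

```bash
python3 -c "
from h import *
st();angle()
cv2.imwrite('pics/w5.png',look('wrist')['frame'])"
```

```text
t 15.5 u 63.1 tan 71.9 z 228.6 xyaw 7.03 F [ 0.84  0.53 -0.81] 87.88511384651223
r55 [(np.float64(2.8), np.float64(6.0)), (np.float64(52.0), np.float64(8.5)), (np.float64(102.8), np.float64(9.0)), (np.float64(153.5), np.float64(8.5)), (np.float64(205.2), np.float64(9.0)), (np.float64(257.5), np.float64(8.5)), (np.float64(309.5), np.float64(8.5)), (np.float64(358.2), np.float64(3.0))]
r64 [(np.float64(2.2), np.float64(5.0)), (np.float64(52.0), np.float64(7.5)), (np.float64(102.8), np.float64(7.0)), (np.float64(154.0), np.float64(7.5)), (np.float64(205.5), np.float64(7.5)), (np.float64(257.5), np.float64(7.5)), (np.float64(309.5), np.float64(7.5)), (np.float64(358.5), np.float64(2.5))]
r79 []
```

View pics/w5.png

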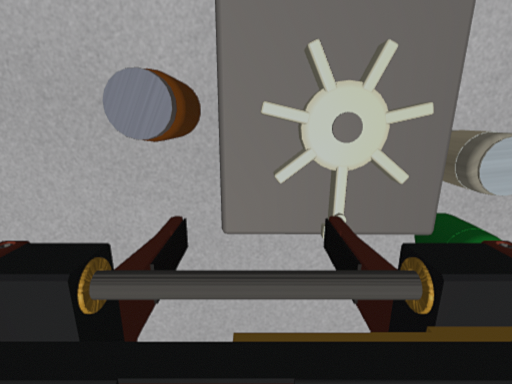

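The long tooth's bead at (340,217) lies on the pointer line, the robot is clear, and the jar and tin are standing.

```bash
python3 -c "
from workcell import ctrl
print(ctrl.close_job())"
```

```text
the job is handed in; nothing more can be done
None
```

The wheel was clicked from −4 to 0, with a settled stop at −1 click with the finger off; the long tooth rests in line with the pointer, the robot is clear, and the job is handed in (hand-in returned no verdict).

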